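# Tighten the lens retaining ring of a microscope illuminator with a pin spanner

## Robot

A 6-joint arm with a two-finger parallel gripper is mounted at the origin on the work surface. World frame = base frame: x ahead of the robot, y to its left, z up, the work surface at z = 0. Lengths are in mm, angles in rad, forces in N, time in s.
With the tool pointing down it reaches from about 400 to 925 mm from the base axis. Payload 12.5 kg.
Tool frame: the origin (TCP) lies between the finger pads; the fingertips stand 14 mm ahead of it and the grasp point (between the pads) lies 5 mm behind it; x points along the fingers, y is the direction in which the jaws open and shut, and the axes are right-handed (so a half turn about x gives the same grasp; the last joint's range is limited). The gripper opens to 95 mm and grips with 3 to 60 N. Pads are 20 mm wide; open, the fingers measure 119 mm over their backs; the gripper's body (75 mm by 180 mm) begins 59 mm behind the grasp point.
Start: joints at [1.074, 0.491, 1.559, -0, 1.092, -0.106], TCP at [238.065, 577.902, 228.661] pointing down, gripper open.
Joint ranges: [-3.1, 3.1], [-0.84, 2.19], [0.05, 2.79], [-1.13, 4.28], [0.06, 2.93], [-2.69, 2.69]. Speed limits (rad/s): [2.22, 2.22, 2.79, 3.14, 3.14, 3.14].

## Interface

Orientations are given as [roll, pitch, yaw] about the fixed x, y, z axes, in that order (R = Rz(yaw) Ry(pitch) Rx(roll)).
In Python, from cell import env, cams gives the robot as it stands.
- The arm moves only by the tool carry_out, never from a script. Its arguments are lists of equal length, an entry for each row: "grip": the closure, from -1 (fully open) to 1 (shut); "linear": the shift along the tool's x, y, z scaled (see below), a list of three; "turn": the turn about the tool's x scaled (see below). In form: {"grip": [grip, ...], "linear": [[tx, ty, tz], ...], "turn": [turn, ...]}. A call has 1 to 5 rows; each row shifts and turns the commanded pose from where the row before left it, along the tool's axes as they then stand; what a row does not reach is not made up. The controller multiplies each number of a shift by 0.5 m and each number of a turn by 180 degrees. A row lasts 1/10 s, in which the tool goes at most 50 mm and 8.59 degrees, less where a joint would pass 70% of its speed; a pose out of reach is approached as far as the arm can. A call with a number of a shift or a turn outside -1 to 1 is refused whole. A call with a gripper value outside its range is refused whole. The fingers move at their own pace and stop on an object; the grip force is fixed at half the most. Time passes only in rows, so rows that do not move let the fingers close. It gives the time, the measured TCP pose, the force and the opening at its end, in the units of the state.
- env.state(): the state, without advancing time (a new reading comes with each control period).
- cams.read_camera(name): name is "side" or "top" or "wrist"; returns the picture (400x640x3 uint8, blue, green, red); there is no depth.
- cams.camera_info(name): a dict with "fx", "fy", "cx", "cy" (pixels), "dist" ([k1, k2, p1, p2, k3] as OpenCV has them; the pictures are not rectified), "view" (4x4, takes a point from world to camera coordinates). Camera axes: x right, y down, z forward; pixel columns grow to the right and rows downward; lengths in mm; the calibration is good to about 2 mm. A picture is of the moment at which its call begins: read the wrist's pose just before it. camera_info takes no time and is no camera call; for the wrist camera it gives the pose at the moment of the call.
- env.job_done(): hands the job in, once; it reports no verdict.
The state is a dict: "t": time; "joints": joint angles; "qvel": joint speeds; "tau": joint torques, N m; "eef_pos": TCP position; "tcp_rot": TCP orientation; "ft_force": force on the tool from outside, world axes, zero at the start; "moment": the same for the moment, N m; "opening": opening from 0.0 (shut) to 1.0 (fully open).
Only numpy, scipy, OpenCV 4.12 (cv2) and the standard library are available. Lean on these libraries where they do the work, as an engineer would, in place of code of your own. Each camera call takes 0.05 s, during which the arm holds its last target. There are 200 camera calls.

## Task

The lens of this microscope's lamp has just been refitted and its pierced retaining ring only started by hand: take the pin spanner from its wooden block, seat both prongs fully in a pair of opposite holes of the ring, and screw the ring clockwise until it is fully home. Touch the microscope with nothing but the spanner, and press and turn gently, since the ring sits on glass and a hard push or forcing it at the stop would chip it, and keep both prongs in the holes until the ring is home. Then stand the spanner back upright in its two holes in the block, let go of it, and leave the other things on the bench where they are.

Things in the scene. Friction and masses are not known exactly. Their poses are not given: they have to be found in the camera images.
- collar_face (a point): Centre of the upper face of the lens retaining ring, 78 mm above the bench; z up, the ring's axis. The ring: flat metal annulus, 62 mm outside, 34 inside, 8 thick, on a 72 mm black collar; four round through holes, 7 mm wide with 1 mm chamfers, 90 degrees apart on a 48 mm circle. Where the holes point differs each time and does NOT follow this frame's x, y: look or feel for them.
- ring (a joint): Turn of the ring, rad, growing clockwise seen from above; starts at 0 to 0.5; hard stop, fully home, at 1.2. Stays where left, turns under about 0.25 N m, does not sink. Says how much turn is left, NOT where the holes are. Prongs slid round on its face under about 5 N do not turn it; they drop in when over the holes.
- handle (a point): Centre of the pin spanner's flat black handle, 60 (x) x 14 (y) x 32 mm (z), to be gripped across y. Below it a 14 mm round stem, a steel crossbar 64 (x) x 18 (y) x 10 mm whose underside is 43.5 mm below this point, and two round prongs 4.4 mm thick, 6.5 mm long, 48 mm apart along x, tips tapered, 50 mm below this point. Fully seated, the crossbar rests on the ring's face.
- prong_a (a point): Tip of the spanner's prong at +x, 24 mm from its axis, 50 mm below the handle's centre; z points up when the spanner is upright.
- prong_b (a point): Tip of the spanner's prong at -x, 24 mm from its axis, 50 mm below the handle's centre; z points up when the spanner is upright.
- rest (a point): Where the centre of the spanner's handle is when it stands in its wooden block, 71.5 mm above the bench. The block (150 x 60 x 28 mm, fixed, x and y along its sides) has two 9 mm holes, 12 mm deep, 24 mm either side of this point along x; the prongs stand in them, the crossbar on the block's top. Two small screwdrivers, 75 mm high, stand in the block 78 mm away towards +x.
- stand: White microscope stand, fixed to the bench; stage, arm and head are off. Base 150 (x) x 215 (y) x 45 mm; origin on the bench under its centre; z up. The lamp collar with the ring is 45 mm towards -y. The upright limb, with black focus knobs on both sides, stands towards +y, 186 mm high, from 92 mm beyond the ring's axis.
- spanner: The pin spanner, 0.13 to 0.21 kg, loose; origin midway between its prong tips; x along the line of the prongs, z up. Starts upright in its block.
- objective_mid (a point): Middle of a loose steel microscope objective, 25 mm in diameter, 41 mm high, standing on the bench: leave alone.
- petri_dish: Loose clear Petri dish, 60 mm in diameter, 14 mm high; origin under its centre: leave alone.
- beaker: Loose glass beaker, 60 mm in diameter, 75 mm high; origin under its centre: leave alone.
Not all that is in view belongs to the job. Leave any green or pink look-alike of the spanner alone.

How it is judged (in metres and radians):
On the way, in this order (a step that is already met when the one before it is completed fails the run):
1. both prongs of the spanner are seated in a pair of opposite holes of the ring (tips at least 4.5 mm below its face, spanner centred within 4 mm) (z of each of prong_a, prong_b in the frame of collar_face below -0.0045 m and horizontal distance between handle and collar_face below 0.004 m), for 0.2 s.
2. the ring is turned home with both prongs still in their holes (tips at least 3 mm below the face) (value of joint ring above 1.14 rad and z of each of prong_a, prong_b in the frame of collar_face below -0.003 m), for 0.1 s.
At the end, for the whole second after the job is handed in: The ring is home (joint above 1.14 of 1.2 rad) and the spanner stands upright (within 0.1 rad), released and at rest, in its two holes in the block (handle centre within 6 mm of its resting place) (value of joint ring above 1.14 rad and distance between handle and rest below 0.006 m and angle between handle's own z axis and vertical below 0.1 rad and linear speed of spanner below 0.02 m/s); the robot touches nothing.
It fails at once if the spanner presses on or twists the ring and stand with more than 40 N (contact force between spanner and stand above 40 N).
It fails at once if the robot bears on the microscope stand itself with more than 5 N (contact force between any of the fingers, the arm and stand above 5 N).
It fails at once if the objective, dish or beaker is moved by more than 15 mm (distance of any of objective_mid, petri_dish, beaker from where it was at the start of the episode above 0.015 m).
It also fails if it takes over 67 s, if anything falls off the work surface, if the arm or the gripper's body presses on something with over 40 N, if the wrist force passes 120 N, or if a joint passes its speed limit or range.

## Working session

There is one attempt and no reset: what is moved stays moved. The work goes in short steps, Python scripts to look and compute and a tool call to move; the robot and the scene stay as the last step left them, time stands still between calls to the robot, and variables do not carry over. Pictures are saved under pics/ and viewed, about 8 in all and at most 12, crops included, and the job is handed in when it is done.

Besides the shell and the picture viewer there is one more tool, called as name(argument=value, ...) on one line, values as JSON. carry_out: Moves the arm, as the interface text tells. Shifts and turns lie within -1 to 1; 1 stands for 0.5 m of shift or 180 degrees of turn. Its arguments: {"type":"object","properties":{"grip":{"type":"array"},"linear":{"type":"array"},"turn":{"type":"array"}},"required":["grip","linear","turn"]}

```bash
ls; mkdir -p pics
python3 - <<'E'
from cell import env,cams
import cv2,numpy as np
s=env.state();print({k:np.round(v,3).tolist() for k,v in s.items()})
for n in ["side","top","wrist"]:
    i=cams.camera_info(n);print(n,{k:np.round(v,3).tolist() for k,v in i.items()})
    cv2.imwrite(f"pics/a_{n}.png",cams.read_camera(n))
E
```

```text
pics
{'t': 0.0, 'joints': [1.074, 0.492, 1.559, -0.0, 1.092, -0.106], 'qvel': [0.003, 0.001, 0.001, 0.001, 0.002, -0.001], 'tau': [-0.0, -61.264, -25.819, 0.069, 0.048, -0.0], 'eef_pos': [237.936, 577.684, 228.05], 'tcp_rot': [-1.666, 1.57, -2.057], 'ft_force': [0.084, 0.232, 0.557], 'moment': [-0.004, -0.002, -0.01], 'opening': 1.0}
side {'fx': 435.733, 'fy': 435.733, 'cx': 317.876, 'cy': 208.702, 'dist': [-0.003, 0.0, 0.0, 0.0, 0.0], 'view': [[0.997, -0.074, 0.008, -536.053], [-0.041, -0.641, -0.766, 10.162], [0.062, 0.764, -0.643, 894.335], [0.0, 0.0, 0.0, 1.0]]}
top {'fx': 511.05, 'fy': 511.05, 'cx': 322.036, 'cy': 202.262, 'dist': [-0.162, 0.0, 0.0, 0.0, 0.0], 'view': [[-0.005, -1.0, -0.029, -84.832], [-0.994, 0.008, -0.106, 528.838], [0.107, 0.028, -0.994, 1216.179], [0.0, 0.0, 0.0, 1.0]]}
wrist {'fx': 318.666, 'fy': 318.666, 'cx': 320.658, 'cy': 199.783, 'dist': [-0.047, 0.0, 0.0, 0.0, 0.0], 'view': [[0.381, 0.925, -0.002, -623.401], [0.897, -0.369, 0.242, -27.49], [0.223, -0.094, -0.97, 390.988], [0.0, 0.0, 0.0, 1.0]]}
```

View pics/a_top.png

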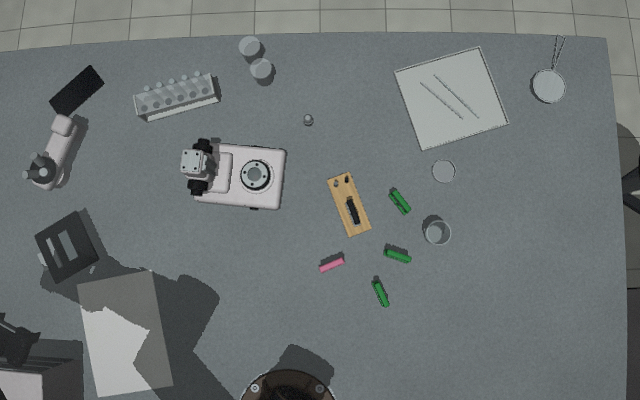

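View pics/a_side.png

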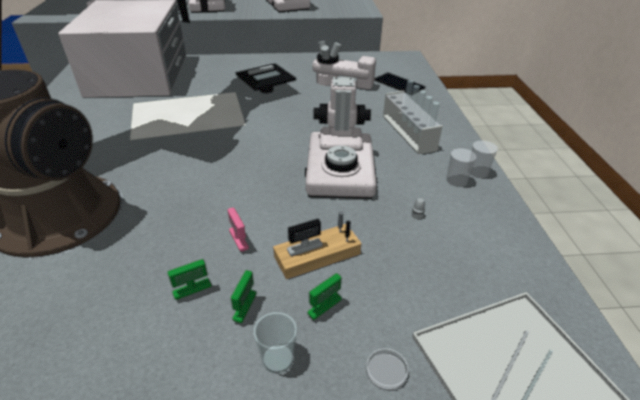

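The top view shows the spanner handle at about (352,210) in the block, with the screwdrivers at about (337,180), and the ring at about (256,174). The stand's limb is on the left at about (200,165). I'll enlarge both areas to measure them.

```bash
cat > h.py <<'E'
from cell import env,cams
import cv2,numpy as np
def ray(info,uv,z):
    K=np.array([[info['fx'],0,info['cx']],[0,info['fy'],info['cy']],[0,0,1]],float)
    p=cv2.undistortPoints(np.array(uv,float).reshape(-1,1,2),K,np.array(info['dist'],float)).reshape(-1,2)
    V=np.array(info['view']);R=V[:3,:3];c=-R.T@V[:3,3]
    d=np.c_[p,np.ones(len(p))]@R
    return c+d*((z-c[2])/d[:,2])[:,None]
def proj(info,P):
    V=np.array(info['view'],float);K=np.array([[info['fx'],0,info['cx']],[0,info['fy'],info['cy']],[0,0,1]],float)
    return cv2.projectPoints(np.array(P,float).reshape(-1,3),cv2.Rodrigues(V[:3,:3])[0],V[:3,3],K,np.array(info['dist'],float))[0].reshape(-1,2)
E
python3 - <<'E'
from h import *
i=cams.camera_info("top")
print(np.round(ray(i,[[352,210]],87.5)),np.round(ray(i,[[256,174]],78)),np.round(ray(i,[[205,160]],186)))
im=cv2.imread("pics/a_top.png")
c=[cv2.resize(im[y:y+100,x:x+100],(400,400),interpolation=cv2.INTER_CUBIC) for x,y in((300,155),(206,124))]
cv2.imwrite("pics/b.png",np.hstack(c))
E
```

```text
[[ 503. -159.   88.]] [[591.  66.  78.]] [[606. 161. 186.]]
```

View pics/b.png

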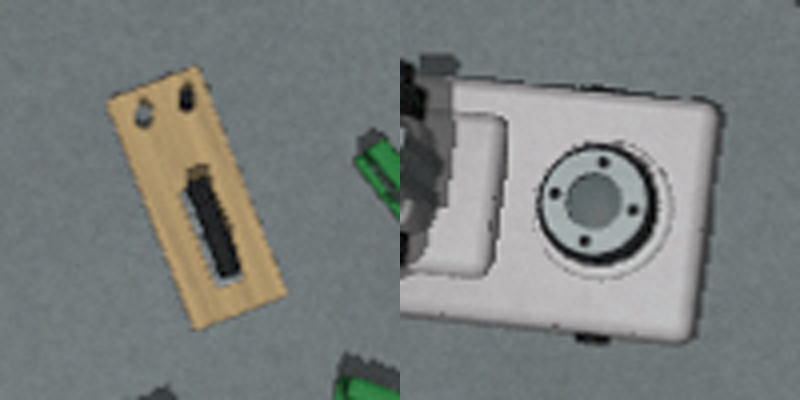

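Run:
```python
from h import *
i=cams.camera_info("top")
f=lambda P,x,y,ox:[((a-ox+.5)/4-.5+x,(b+.5)/4-.5+y) for a,b in P]
B=ray(i,f([(108,100),(202,66),(287,294),(194,330)],300,155,0),28)
print(np.round(B,1),B.mean(0),[np.linalg.norm(B[k]-B[k-1]) for k in range(4)])
a=np.degrees(np.arctan2(*( (B[0]+B[1]-B[2]-B[3])[[1,0]])));print("blk ang",a)
H=ray(i,f([(201,178),(230,276)],300,155,0),87.5);print("handle ends",H,H.mean(0),np.linalg.norm(H[0]-H[1]),np.degrees(np.arctan2(*(H[0]-H[1])[[1,0]])))
h=ray(i,f([(603,162),(555,193),(633,210),(585,241)],206,124,400),78)
c=h.mean(0);print("ring",h,c,np.linalg.norm(h-c,axis=1),np.degrees(np.arctan2(h[:,1]-c[1],h[:,0]-c[0])))
S=ray(i,f([(720,102),(693,342)],206,124,400),45);d=S[0]-S[1];print(S,np.linalg.norm(d),np.degrees(np.arctan2(d[1],d[0])))
s=env.state();print(s['joints'],s['tcp_rot'])
from scipy.spatial.transform import Rotation as R
print(np.round(R.from_euler('xyz',s['tcp_rot']).as_matrix(),3))
V=np.array(cams.camera_info("wrist")['view']);print(-V[:3,:3].T@V[:3,3]-s['eef_pos'])
```

```text
[[ 583.6 -100.    28. ]
 [ 604.1 -157.7   28. ]
 [ 464.3 -207.4   28. ]
 [ 443.  -151.    28. ]] [ 523.76768361 -154.03283905   28.        ] [np.float64(149.58167675384666), np.float64(61.14751050213677), np.float64(148.41918831015064), np.float64(60.260053894087804)]
blk ang 19.75961507011643
handle ends [[ 528.49404094 -154.65976157   87.5       ]
 [ 471.62258392 -170.7235357    87.5       ]] [ 500.05831243 -162.69164863   87.5       ] 59.096594344988084 15.772735081546005
ring [[614.93098794  65.14449126  78.        ]
 [596.69719576  93.64231655  78.        ]
 [585.93786888  46.96954802  78.        ]
 [567.78362935  75.35533233  78.        ]] [591.33742048  70.27792204  78.        ] [24.14556972 23.97127702 23.92562344 24.09483704] [ -12.2749633    77.07992922 -103.04290938  167.83509488]
[[657.22225787  -0.99159218  45.        ]
 [510.60473591  14.81346288  45.        ]] 147.46693701135382 -6.152603944791593
[ 1.07440527e+00  4.91419890e-01  1.55931559e+00 -1.27673824e-05
  1.09171645e+00 -1.05619691e-01] [-1.66323723  1.56993697 -2.0540027 ]
[[-0.     0.381  0.925]
 [-0.001  0.925 -0.381]
 [-1.    -0.001 -0.   ]]
[-63.3254271   25.20862504 156.89081605]
```

Checks: the block measures 149 x 61 mm (150 x 60 expected). The ring holes lie 24.0 mm from the axis at -12.6° mod 90, and the handle measures 59 mm. I'll move over the spanner in the current tool frame, turning last.

carry_out(grip=[-1,-1,-1,-1,-1], linear=[[0,-0.069,0.062],[0,-0.069,0.062],[0,-0.069,0.062],[0,-0.069,0.062],[0,-0.069,0.062]], turn=[0,0,0,0,0])

```text
t: 0.65
eef_pos: [315.8, 357.6, 228.6]
tcp_rot: [0.742, 1.571, 0.352]
ft_force: [1.1, 0.5, 0.1]
opening: 0.997
```

carry_out(grip=[-1,-1,-1,-1,-1], linear=[[0,-0.069,0.062],[0,-0.069,0.062],[0,-0.069,0.062],[0,-0.069,0.062],[0,-0.069,0.062]], turn=[0,0,0,0,0])

```text
t: 1.15
eef_pos: [393.5, 139.0, 228.7]
tcp_rot: [0.805, 1.57, 0.414]
ft_force: [0.6, 0.5, -1.2]
opening: 0.998
```

carry_out(grip=[-1,-1,-1,-1,-1], linear=[[0,-0.069,0.062],[0,-0.069,0.062],[0,-0.069,0.062],[0,-0.069,0.062],[0,-0.069,0.062]], turn=[0,0,0,0,0])

```text
t: 1.65
eef_pos: [471.1, -79.7, 228.7]
tcp_rot: [0.962, 1.571, 0.57]
ft_force: [0.9, 1.2, 0.9]
opening: 1.002
```

carry_out(grip=[-1,-1,-1,-1,-1], linear=[[0,-0.069,0.062],[0,-0.069,0.062],[0,0,0],[0,0,0],[0,0,0]], turn=[0,0,-0.044,-0.044,-0.044])

```text
t: 2.15
eef_pos: [501.7, -165.6, 228.2]
tcp_rot: [2.542, 1.57, 2.571]
ft_force: [0.2, 0.0, 0.3]
opening: 1.003
```

carry_out(grip=[-1,-1,-1,-1,-1], linear=[[0,0,0],[0,0,0],[0,0,0],[0,0,0],[0,0,0]], turn=[-0.044,-0.044,0,0,0])

```text
t: 2.65
eef_pos: [501.9, -165.1, 228.6]
tcp_rot: [1.652, 1.571, 1.949]
ft_force: [-0.8, 0.1, 0.2]
opening: 1.004
```

```bash
cat >> h.py <<'E'
from scipy.spatial.transform import Rotation as Rn
def tool():
    s=env.state();return np.array(s['eef_pos']),Rn.from_euler('xyz',s['tcp_rot']).as_matrix()
def plan(target,jaw=None):
    p,R=tool();yaw=np.degrees(np.arctan2(R[1,1],R[0,1]))
    print("tcp",np.round(p,1),"jaw",round(yaw,2),"linear total",np.round(R.T@(np.array(target)-p)/500,4),"turn total",None if jaw is None else round((yaw-jaw)/180,4))
E
python3 - <<'E'
from h import *
plan([500,-163,200],107.5)
i=cams.camera_info("wrist");im=cams.read_camera("wrist");cv2.imwrite("pics/c.png",im)
import json;json.dump({k:np.array(v).tolist() for k,v in i.items()},open("c.json","w"))
E
```

```text
tcp [ 501.9 -165.1  228.6] jaw 107.03 linear total [ 0.0571  0.0051 -0.0024] turn total -0.0026
```

View pics/c.png

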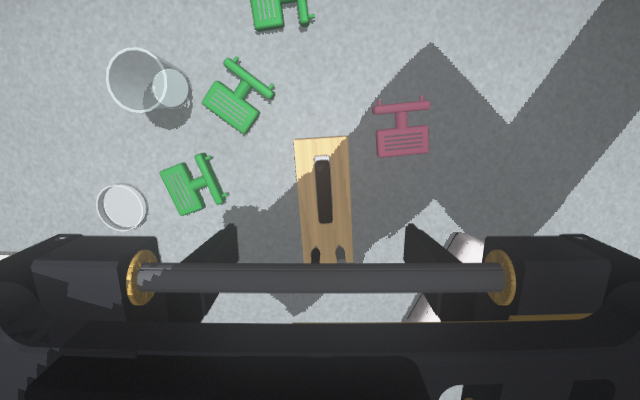

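The wrist view shows the handle at about (324,190) in the block, between the jaws at about (232,235) and (410,235). I'll enlarge it once to get precise edges.

Run:
```python
from h import *
im=cv2.imread("pics/c.png")[125:265,280:370]
im=cv2.convertScaleAbs(im,alpha=1.6,beta=20)
r=cv2.resize(im,None,fx=4,fy=4,interpolation=cv2.INTER_CUBIC)
cv2.imwrite("pics/d.png",r)
```

```text
(no output)
```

View pics/d.png

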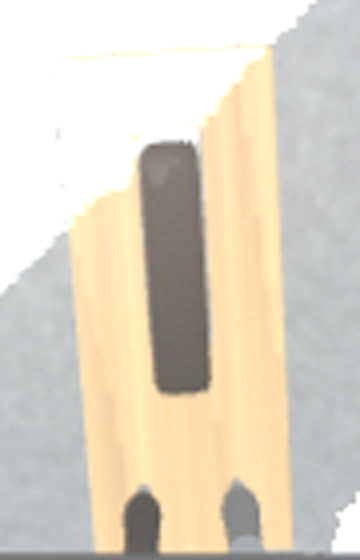

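Run:
```python
from h import *
import json
i=json.load(open("c.json"))
f=lambda P:[((a+.5)/4-.5+280,(b+.5)/4-.5+125) for a,b in P]
h=ray(i,f([(140,145),(194,143),(211,390),(156,392)]),87.5)
print(h.round(1),h.mean(0),[np.linalg.norm(h[k]-h[k-1]) for k in range(4)])
d=h[2]+h[3]-h[0]-h[1];print(np.degrees(np.arctan2(d[1],d[0])))
b=ray(i,f([(68,57),(270,45),(292,550),(94,553)]),28)
print(b.round(1));d=b[2]+b[3]-b[0]-b[1];print(np.degrees(np.arctan2(d[1],d[0])))
far=(b[0]+b[1])/2;u=d/np.linalg.norm(d);print("handle along from far end",(h.mean(0)-far)@u, "lateral",np.cross(u[:2],(h.mean(0)-far)[:2]))
plan([500,-163,200],107.5)
```

```text
[[ 473.2 -180.4   87.5]
 [ 469.  -168.5   87.5]
 [ 525.6 -146.4   87.5]
 [ 530.1 -159.1   87.5]] [ 499.48954791 -163.59639989   87.5       ] [np.float64(60.73313659669413), np.float64(12.638868764638525), np.float64(60.74488937858208), np.float64(13.49891583543435)]
20.897137802197747
[[ 463.  -205.4   28. ]
 [ 443.6 -153.1   28. ]
 [ 585.   -99.5   28. ]
 [ 603.6 -156.9   28. ]]
19.90151844303366
handle along from far end 48.754316495444264 lateral -1.008215382305366
tcp [ 501.9 -165.1  228.6] jaw 107.07 linear total [ 0.0572  0.0052 -0.0024] turn total -0.0024<stdin>:10: DeprecationWarning: Arrays of 2-dimensional vectors are deprecated. Use arrays of 3-dimensional vectors instead. (deprecated in NumPy 2.0)
```

Both cameras agree on the handle: (499.6,-163.2) with yaw about 20°, and the block yaw is 19.8°. Next I turn to jaw 110°, go down to z 79 and grip.

carry_out(grip=[-1,-1,-1,-1,-1], linear=[[0,0,0],[0.07,0.005,-0.003],[0.07,0,0],[0.07,0,0],[0.06,0,0]], turn=[-0.016,0,0,0,0])

```text
t: 3.2
eef_pos: [499.4, -163.2, 92.2]
tcp_rot: [1.972, 1.571, 2.321]
ft_force: [-0.2, 0.1, -0.6]
opening: 1.0
```

carry_out(grip=[-1,-1,-1,1,1], linear=[[0.029,0,0],[0,0,0],[0,0,0],[0,0,0],[0,0,0]], turn=[0,0,0,0,0])

```text
t: 3.7
eef_pos: [500.1, -163.5, 80.1]
tcp_rot: [-0.74, 1.569, -0.39]
ft_force: [-1.0, 0.2, -0.0]
opening: 0.885
```

carry_out(grip=[1,1,1,1,1], linear=[[0,0,0],[0,0,0],[0,0,0],[0,0,0],[0,0,0]], turn=[0,0,0,0,0])

```text
t: 4.2
eef_pos: [499.6, -163.3, 79.1]
tcp_rot: [1.099, 1.571, 1.45]
ft_force: [0.4, -0.4, -0.4]
opening: 0.471
```

Run:
```python
from h import *
plan([499.6,-163.2,79],110);s=env.state();print(s['t'],s['opening'],s['ft_force'],s['moment'])
```

```text
tcp [ 499.6 -163.3   79.1] jaw 110.09 linear total [ 0.0002  0.0002 -0.    ] turn total 0.0005
4.2 0.47065450655303226 [ 0.35685758 -0.40585763 -0.42266879] [0.02551475 0.0515289  0.02068632]
```

carry_out(grip=[1,1,1,1,1], linear=[[0,0,0],[0,0,0],[0,0,0],[0,0,0],[0,0,0]], turn=[0,0,0,0,0])

```text
t: 4.7
eef_pos: [499.7, -163.3, 79.1]
tcp_rot: [1.312, 1.571, 1.662]
ft_force: [0.2, 0.6, -0.1]
opening: 0.144
```

carry_out(grip=[1,1,1,1,1], linear=[[0,0,0],[0,0,0],[0,0,0],[0,0,0],[0,0,0]], turn=[0,0,0,0,0])

```text
t: 5.2
eef_pos: [499.7, -163.3, 79.1]
tcp_rot: [0.758, 1.571, 1.109]
ft_force: [0.2, -0.8, -1.4]
opening: 0.144
```

Run:
```python
from h import *
plan([499.6,-163.2,79],110);s=env.state();print(s['t'],s['opening'],s['ft_force'],s['moment'])
```

```text
tcp [ 499.7 -163.3   79.1] jaw 110.09 linear total [ 0.0002  0.0002 -0.0001] turn total 0.0005
5.2 0.14410204249433498 [ 0.16532634 -0.77696508 -1.41857671] [ 0.08912019 -0.01237306 -0.02532478]
```

The grip is good (opening 0.144, about 14 mm). I'll lift, turn to jaw 77.4° and go to a viewing spot beside the ring.

carry_out(grip=[1,1,1,1,1], linear=[[-0.02,0,0],[-0.05,0,0],[-0.06,0,0],[-0.06,0,0],[-0.05,0,0]], turn=[0,0,0,0,0])

```text
t: 5.7
eef_pos: [499.6, -163.2, 201.4]
tcp_rot: [-0.72, 1.57, -0.369]
ft_force: [0.5, -0.5, -1.5]
opening: 0.144
```

carry_out(grip=[1,1,1,1,1], linear=[[0,0,0],[0,0,0],[0,0,0],[0,0,0],[0,0,0]], turn=[0.036,0.036,0.036,0.037,0.037])

```text
t: 6.2
eef_pos: [499.5, -163.2, 199.8]
tcp_rot: [0.164, 1.571, -0.061]
ft_force: [-0.4, 0.1, -2.5]
opening: 0.144
```

carry_out(grip=[1,1,1,1,1], linear=[[0,0,0],[0,0.04,0.016],[0,0.08,0.032],[0,0.08,0.032],[0,0.08,0.032]], turn=[0,0,0,0,0])

```text
t: 6.7
eef_pos: [585.7, -37.7, 199.7]
tcp_rot: [0.194, 1.57, -0.023]
ft_force: [0.4, -0.7, -1.1]
opening: 0.147
```

carry_out(grip=[1,1,1,1,1], linear=[[0,0.08,0.032],[0,0.08,0.032],[0,0.055,0.021],[0,0,0],[0,0,0]], turn=[0,0,0,0,0])

```text
t: 7.2
eef_pos: [649.8, 57.0, 199.0]
tcp_rot: [-2.781, 1.57, -2.998]
ft_force: [-0.5, -0.3, -2.9]
opening: 0.146
```

Run:
```python
from h import *
plan([591.3,70.3,200],77.4);s=env.state();print(s['t'],s['opening'],s['ft_force'],s['moment'])
i=cams.camera_info("wrist");im=cams.read_camera("wrist");cv2.imwrite("pics/e.png",im)
import json;json.dump({k:np.array(v).tolist() for k,v in i.items()},open("e.json","w"))
q=proj(i,[591.3,70.3,78])[0];print(q)
u,v=int(q[0])-50,int(q[1])-50
v=max(v,0);u=max(u,0);print(u,v)
c=cv2.resize(im[v:v+100,u:u+100],(500,500),interpolation=cv2.INTER_CUBIC);cv2.imwrite("pics/f.png",c)
```

```text
tcp [649.8  57.  199. ] jaw 77.55 linear total [-0.0019  0.0007 -0.1199] turn total 0.0008
7.2 0.14566967261386485 [-0.4786332  -0.27953169 -2.87985151] [-0.00960707  0.05097116 -0.00785841]
[322.28911507 130.60286625]
272 80
```

View pics/f.png

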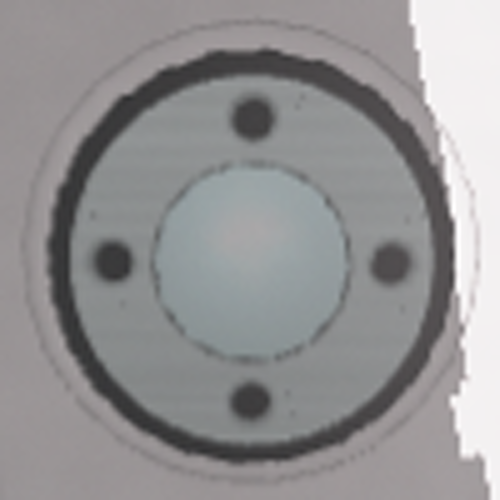

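Run:
```python
from h import *
import json
i=json.load(open("e.json"))
f=lambda P:[((a+.5)/5-.5+272,(b+.5)/5-.5+80) for a,b in P]
h=ray(i,f([(252,120),(114,262),(390,264),(250,402)]),78)
c=h.mean(0);print(h.round(1),c,np.linalg.norm(h-c,axis=1),np.degrees(np.arctan2(h[:,1]-c[1],h[:,0]-c[0])))
# other scales: outer circle centre
plan([c[0],c[1],200],77.4)
s=env.state();print(s['t'])
```

```text
[[569.5  74.8  78. ]
 [587.3  46.8  78. ]
 [597.8  92.8  78. ]
 [615.7  64.3  78. ]] [592.57710221  69.67905057  78.        ] [23.65506814 23.52944978 23.70515359 23.7753214 ] [ 167.41211911 -102.98082987   77.31116148  -13.01255551]
tcp [649.6  56.3 199.1] jaw 77.46 linear total [-0.0017  0.0013 -0.1171] turn total 0.0003
7.25
```

View pics/e.png

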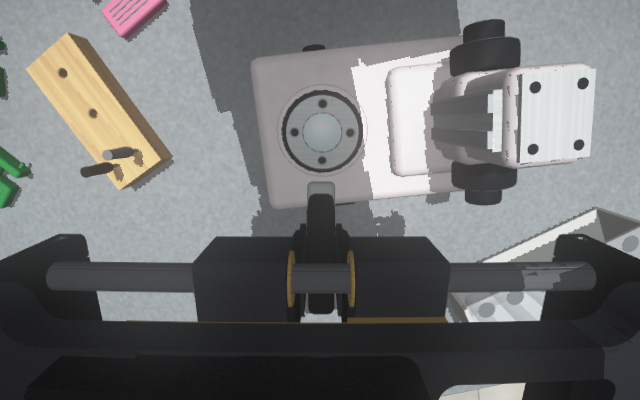

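The ring measured from the wrist is at (592.6,69.7), with holes at -12.8° and a radius of 23.7 mm (24 expected). The top camera agrees within 1.4 mm. In the full view the ring is at about (322,132), the crossbar end at about (321,182), and the block's free holes at about (62,72) and (93,113). I'll move over the ring, down to about 4 mm above its face.

carry_out(grip=[1,1,1,1,1], linear=[[0,0,-0.03],[0,0,-0.06],[0,0,-0.029],[0,0,0],[0.03,0,0]], turn=[0.001,0,0,0,0])

```text
t: 7.75
eef_pos: [593.1, 68.9, 186.3]
tcp_rot: [0.223, 1.566, -0.001]
ft_force: [0.8, -0.6, -2.1]
opening: 0.141
```

carry_out(grip=[1,1,1,1,1], linear=[[0.04,0,0],[0.03,0,0],[0.018,0,0],[0,0,0],[0,0,0]], turn=[0,0,0,0,0])

```text
t: 8.25
eef_pos: [592.5, 69.4, 140.6]
tcp_rot: [0.33, 1.57, 0.105]
ft_force: [1.2, 0.2, -1.3]
opening: 0.144
```

Run:
```python
from h import *
plan([592.0,69.85,135.6],77.3);s=env.state();print(s['t'],s['opening'],s['ft_force'],s['moment'])
im=np.hstack([cams.read_camera("side")[110:220,270:410],cams.read_camera("top")[124:234,180:320]])
cv2.imwrite("pics/g.png",cv2.resize(im,None,fx=2.8,fy=2.8,interpolation=cv2.INTER_CUBIC))
```

```text
tcp [592.5  69.4 140.6] jaw 77.14 linear total [ 0.01    0.0006 -0.0012] turn total -0.0009
8.25 0.1439486963905041 [ 1.15277216  0.15184141 -1.32246106] [ 0.04771925  0.0242586  -0.01438232]
```

View pics/g.png

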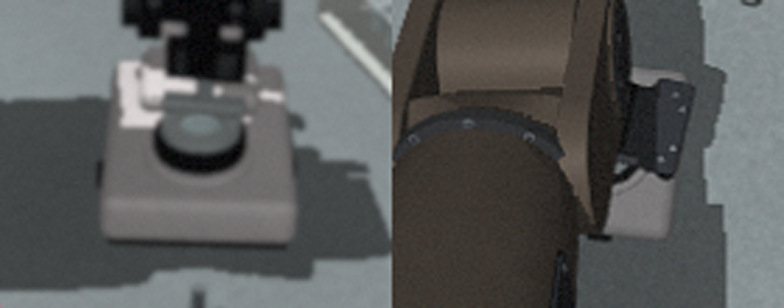

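The spanner hovers centred over the ring: the side view has the crossbar at about (205,103) above the ring at about (200,135). Now down gently.

carry_out(grip=[1,1,1,1,1], linear=[[0.002,0,0],[0.002,0,0],[0.002,0,0],[0.002,0,0],[0.001,0,0]], turn=[0,0,0,0,0])

```text
t: 8.85
eef_pos: [592.0, 69.8, 135.5]
tcp_rot: [2.798, 1.571, 2.574]
ft_force: [0.2, 0.5, -1.9]
opening: 0.145
```

carry_out(grip=[1,1,1,1,1], linear=[[0.001,0,0],[0.001,0,0],[0.001,0,0],[0,0,0],[0,0,0]], turn=[0,0,0,0,0])

```text
t: 9.35
eef_pos: [592.0, 69.8, 134.1]
tcp_rot: [1.498, 1.571, 1.274]
ft_force: [-0.7, -0.9, -1.7]
opening: 0.144
```

carry_out(grip=[1,1,1,1,1], linear=[[0.001,0,0],[0.001,0,0],[0.001,0,0],[0,0,0],[0,0,0]], turn=[0,0,0,0,0])

```text
t: 9.85
eef_pos: [592.0, 69.8, 132.6]
tcp_rot: [1.832, 1.571, 1.608]
ft_force: [-0.0, 0.6, -0.8]
opening: 0.141
```

```bash
cat > st.py <<'E'
from h import *
plan([592.0,69.85,129.1],77.3);s=env.state();print(s['t'],s['ft_force'].round(2) if hasattr(s['ft_force'],'round') else s['ft_force'],np.round(s['moment'],3))
E
python3 st.py
```

```text
tcp [592.   69.8 132.6] jaw 77.15 linear total [ 0.007   0.0002 -0.0001] turn total -0.0009
9.85 [-0.01  0.59 -0.79] [ 0.034  0.042 -0.028]
```

carry_out(grip=[1,1,1,1,1], linear=[[0.001,0,0],[0.001,0,0],[0.001,0,0],[0.001,0,0],[0,0,0]], turn=[0,0,0,0,0])

```text
t: 10.35
eef_pos: [592.0, 69.8, 130.5]
tcp_rot: [2.744, 1.571, 2.519]
ft_force: [0.2, -0.6, -2.4]
opening: 0.147
```

carry_out(grip=[1,1,1,1,1], linear=[[0.001,0,0],[0.001,0,0],[0,0,0],[0,0,0],[0,0,0]], turn=[0,0,0,0,0])

```text
t: 10.85
eef_pos: [592.0, 69.8, 129.7]
tcp_rot: [0.963, 1.571, 0.739]
ft_force: [-0.2, 0.8, -2.2]
opening: 0.146
```

```bash
python3 st.py
```

```text
tcp [592.   69.8 129.7] jaw 77.15 linear total [ 0.0011  0.0001 -0.0001] turn total -0.0008
10.85 [-0.25  0.79 -2.19] [0.037 0.074 0.024]
```

Seated to about 5.9 mm with no rise in force. I'll go down a touch more and start turning clockwise while watching the moment.

carry_out(grip=[1,1,1,1,1], linear=[[0.0008,0,0],[0,0,0],[0,0,0],[0,0,0],[0,0,0]], turn=[0,0.005,0.006,0.006,0.006])

```text
t: 11.35
eef_pos: [592.2, 70.3, 129.3]
tcp_rot: [1.312, 1.57, 1.014]
ft_force: [1.8, 5.9, -2.3]
opening: 0.146
```

```bash
python3 st.py
```

```text
tcp [592.2  70.3 129.3] jaw 72.91 linear total [ 0.0004 -0.001  -0.0001] turn total -0.0244
11.35 [ 1.84  5.89 -2.25] [ 1.357 -0.132  0.304]
```

carry_out(grip=[1,1,1,1,1], linear=[[0,0,0],[0,0,0],[0,0,0],[0,0,0],[0,0,0]], turn=[0.008,0.008,0.008,0.008,0.008])

```text
t: 11.85
eef_pos: [592.2, 70.4, 129.3]
tcp_rot: [1.415, 1.57, 0.991]
ft_force: [1.6, 5.9, -1.8]
opening: 0.146
```

```bash
python3 st.py
```

```text
tcp [592.2  70.4 129.3] jaw 65.71 linear total [ 0.0004 -0.0013  0.0001] turn total -0.0644
11.85 [ 1.57  5.9  -1.8 ] [ 1.426 -0.183  0.289]
```

The ring is turning at about 0.29 N m with a light side force of 6 N. The stop is at least 40° from the start, so I can keep going.

carry_out(grip=[1,1,1,1,1], linear=[[0,0,0],[0,0,0],[0,0,0],[0,0,0],[0,0,0]], turn=[0.008,0.008,0.008,0.008,0.008])

```text
t: 12.35
eef_pos: [592.2, 70.5, 129.3]
tcp_rot: [1.523, 1.57, 0.973]
ft_force: [1.5, 6.4, -2.2]
opening: 0.142
```

carry_out(grip=[1,1,1,1,1], linear=[[0,0,0],[0,0,0],[0,0,0],[0,0,0],[0,0,0]], turn=[0.008,0.008,0.008,0.008,0.008])

```text
t: 12.85
eef_pos: [592.3, 70.6, 129.3]
tcp_rot: [1.593, 1.569, 0.917]
ft_force: [1.4, 7.3, -2.0]
opening: 0.148
```

carry_out(grip=[1,1,1,1,1], linear=[[0,0,0],[0,0,0],[0,0,0],[0,0,0],[0,0,0]], turn=[0.007,0.007,0.007,0.007,0.007])

```text
t: 13.35
eef_pos: [592.4, 70.7, 129.3]
tcp_rot: [1.648, 1.569, 0.863]
ft_force: [1.5, 8.7, -2.1]
opening: 0.149
```

```bash
python3 st.py
```

```text
tcp [592.4  70.7 129.3] jaw 45.01 linear total [ 0.0004 -0.0017  0.0006] turn total -0.1794
13.35 [ 1.48  8.69 -2.12] [ 1.768 -0.354  0.236]
```

The side force is creeping up because the spanner is slightly off-centre. I'll shift about 0.7 mm towards +y while continuing in finer steps.

carry_out(grip=[1,1,1,1,1], linear=[[0,0.001,-0.001],[0,0,0],[0,0,0],[0,0,0],[0,0,0]], turn=[0.005,0.005,0.005,0.005,0.005])

```text
t: 13.85
eef_pos: [592.4, 71.0, 129.3]
tcp_rot: [1.502, 1.57, 0.639]
ft_force: [3.0, 5.6, -2.4]
opening: 0.147
```

```bash
python3 st.py
```

```text
tcp [592.4  71.  129.3] jaw 40.53 linear total [ 0.0004 -0.002   0.0012] turn total -0.2043
13.85 [ 3.01  5.62 -2.36] [ 1.3   -0.477  0.253]
```

carry_out(grip=[1,1,1,1,1], linear=[[0,0.001,0],[0,0,0],[0,0,0],[0,0,0],[0,0,0]], turn=[0.004,0.004,0.004,0.004,0.004])

```text
t: 14.35
eef_pos: [592.5, 71.1, 129.3]
tcp_rot: [1.74, 1.57, 0.814]
ft_force: [2.0, 5.2, -2.4]
opening: 0.145
```

```bash
python3 st.py
```

```text
tcp [592.5  71.1 129.3] jaw 36.94 linear total [ 0.0004 -0.0023  0.0013] turn total -0.2242
14.35 [ 2.01  5.19 -2.45] [ 1.239 -0.293  0.235]
```

carry_out(grip=[1,1,1,1,1], linear=[[0,0,0],[0,0,0],[0,0,0],[0,0,0],[0,0,0]], turn=[0.004,0.004,0.004,0.004,0.004])

```text
t: 14.85
eef_pos: [592.6, 71.1, 129.3]
tcp_rot: [1.743, 1.57, 0.754]
ft_force: [1.7, 6.5, -2.5]
opening: 0.144
```

```bash
python3 st.py
```

```text
tcp [592.6  71.1 129.3] jaw 33.35 linear total [ 0.0004 -0.0024  0.0015] turn total -0.2442
14.85 [ 1.66  6.48 -2.46] [ 1.288 -0.282  0.27 ]
```

Still in steady turning. I'll continue in 3.6° checks.

carry_out(grip=[1,1,1,1,1], linear=[[0,0,-0.0006],[0,0,0],[0,0,0],[0,0,0],[0,0,0]], turn=[0.004,0.004,0.004,0.004,0.004])

```text
t: 15.35
eef_pos: [592.6, 71.2, 129.3]
tcp_rot: [1.415, 1.57, 0.363]
ft_force: [1.7, 4.8, -3.0]
opening: 0.143
```

```bash
python3 st.py
```

```text
tcp [592.6  71.2 129.3] jaw 29.74 linear total [ 0.0004 -0.0024  0.0018] turn total -0.2642
15.35 [ 1.68  4.76 -2.98] [ 1.09  -0.458  0.216]
```

carry_out(grip=[1,1,1,1,1], linear=[[0,0,0],[0,0,0],[0,0,0],[0,0,0],[0,0,0]], turn=[0.004,0.004,0.004,0.004,0.004])

```text
t: 15.85
eef_pos: [592.6, 71.3, 129.3]
tcp_rot: [1.479, 1.57, 0.364]
ft_force: [2.8, 5.1, -2.9]
opening: 0.145
```

```bash
python3 st.py
```

```text
tcp [592.6  71.3 129.3] jaw 26.15 linear total [ 0.0004 -0.0023  0.002 ] turn total -0.2842
15.85 [ 2.79  5.08 -2.93] [ 1.131 -0.446  0.253]
```

carry_out(grip=[1,1,1,1,1], linear=[[0,0,-0.0006],[0,0,0],[0,0,0],[0,0,0],[0,0,0]], turn=[0.004,0.004,0.004,0.004,0.004])

```text
t: 16.35
eef_pos: [592.6, 71.4, 129.3]
tcp_rot: [1.345, 1.569, 0.168]
ft_force: [3.7, 4.8, -3.0]
opening: 0.146
```

```bash
python3 st.py
```

```text
tcp [592.6  71.4 129.3] jaw 22.55 linear total [ 0.0005 -0.0023  0.0023] turn total -0.3042
16.35 [ 3.67  4.83 -2.97] [ 0.959 -0.767  0.263]
```

carry_out(grip=[1,1,1,1,1], linear=[[0,0,0],[0,0,0],[0,0,0],[0,0,0],[0,0,0]], turn=[0.004,0.004,0.004,0.004,0.004])

```text
t: 16.85
eef_pos: [592.6, 71.4, 129.4]
tcp_rot: [1.41, 1.569, 0.169]
ft_force: [4.2, 5.0, -3.4]
opening: 0.144
```

```bash
python3 st.py
```

```text
tcp [592.6  71.4 129.4] jaw 18.94 linear total [ 0.0005 -0.0022  0.0025] turn total -0.3242
16.85 [ 4.16  4.98 -3.36] [ 1.028 -0.777  0.248]
```

carry_out(grip=[1,1,1,1,1], linear=[[0,0.0006,-0.0003],[0,0,0],[0,0,0],[0,0,0],[0,0,0]], turn=[0.003,0.003,0.003,0.003,0.003])

```text
t: 17.35
eef_pos: [592.7, 71.5, 129.3]
tcp_rot: [1.377, 1.57, 0.09]
ft_force: [4.8, 3.6, -2.6]
opening: 0.144
```

```bash
python3 st.py
```

```text
tcp [592.7  71.5 129.3] jaw 16.26 linear total [ 0.0005 -0.0023  0.0028] turn total -0.3391
17.35 [ 4.81  3.64 -2.61] [ 0.743 -0.875  0.292]
```

carry_out(grip=[1,1,1,1,1], linear=[[0,0,0],[0,0,0],[0,0,0],[0,0,0],[0,0,0]], turn=[0.003,0.003,0.003,0.003,0.003])

```text
t: 17.85
eef_pos: [592.7, 71.5, 129.3]
tcp_rot: [1.238, 1.57, -0.096]
ft_force: [3.1, 2.8, -2.9]
opening: 0.144
```

```bash
python3 st.py
```

```text
tcp [592.7  71.5 129.3] jaw 13.58 linear total [ 0.0005 -0.0021  0.0028] turn total -0.354
17.85 [ 3.13  2.79 -2.92] [ 0.705 -0.747  0.423]
```

The moment rose to 0.42 N m, so this is possibly the stop. I'll take one small step to confirm.

carry_out(grip=[1,1,1], linear=[[0,0,0],[0,0,0],[0,0,0]], turn=[0.003,0.003,0])

```text
t: 18.15
eef_pos: [592.6, 71.5, 129.4]
tcp_rot: [1.171, 1.57, -0.182]
ft_force: [3.0, 2.9, -3.1]
opening: 0.144
```

```bash
python3 st.py
```

```text
tcp [592.6  71.5 129.4] jaw 12.52 linear total [ 0.0005 -0.0019  0.0029] turn total -0.3599
18.15 [ 3.04  2.87 -3.06] [ 0.648 -0.898  0.605]
```

The moment now climbs elastically (0.42 to 0.60 N m over 1°) after a steady 0.25, so the ring is at its stop. I'll unload by backing off 3°, within the hole clearance, then lift out.

carry_out(grip=[1,1,1,1,1], linear=[[0,0,0],[0,0,0],[0,0,0],[0,0,0],[0,0,0]], turn=[-0.004,-0.005,-0.005,-0.004,0])

```text
t: 18.65
eef_pos: [592.5, 71.5, 129.3]
tcp_rot: [1.484, 1.57, 0.188]
ft_force: [4.3, 3.0, -2.5]
opening: 0.143
```

```bash
python3 st.py
```

```text
tcp [592.5  71.5 129.3] jaw 15.75 linear total [ 0.0005 -0.0018  0.0029] turn total -0.3419
18.65 [ 4.34  3.01 -2.54] [ 0.618 -0.792  0.079]
```

carry_out(grip=[1,1,1], linear=[[0,0.0012,-0.0006],[0,0,0],[0,0,0]], turn=[0,0,0])

```text
t: 18.95
eef_pos: [592.7, 71.8, 129.2]
tcp_rot: [-1.333, 1.57, -2.629]
ft_force: [2.1, 0.3, -1.5]
opening: 0.144
```

```bash
python3 st.py
```

```text
tcp [592.7  71.8 129.2] jaw 15.75 linear total [ 0.0003 -0.0025  0.0034] turn total -0.3419
18.95 [ 2.05  0.28 -1.48] [ 0.089 -0.467  0.057]
```

carry_out(grip=[1,1,1,1,1], linear=[[-0.003,0,0],[-0.005,0,0],[-0.006,0,0],[-0.02,0,0],[-0.05,0,0]], turn=[0,0,0,0,0])

```text
t: 19.45
eef_pos: [591.8, 71.9, 170.6]
tcp_rot: [-1.82, 1.567, -3.115]
ft_force: [0.1, -0.6, -1.4]
opening: 0.143
```

```bash
python3 st.py
```

```text
tcp [591.8  71.9 170.6] jaw 15.76 linear total [ 0.083  -0.0004  0.0041] turn total -0.3419
19.45 [ 0.06 -0.56 -1.35] [-0.001  0.059  0.006]
```

carry_out(grip=[1,1,1,1,1], linear=[[-0.05,0,0],[0,0,0],[0,-0.02,0.0265],[0,-0.044,0.057],[0,-0.044,0.057]], turn=[0,0,0,0,0])

```text
t: 19.95
eef_pos: [558.4, -11.4, 195.0]
tcp_rot: [-1.913, 1.569, 3.076]
ft_force: [0.9, -1.2, -1.7]
opening: 0.148
```

carry_out(grip=[1,1,1,1,1], linear=[[0,-0.044,0.057],[0,-0.044,0.057],[0,-0.044,0.057],[0,-0.044,0.057],[0,-0.023,0.034]], turn=[0,0,0,0,0])

```text
t: 20.45
eef_pos: [497.6, -165.7, 195.2]
tcp_rot: [-2.132, 1.569, 2.855]
ft_force: [0.6, 0.1, -1.2]
opening: 0.144
```

carry_out(grip=[1,1,1,1,1], linear=[[0,0,0],[0,0,0],[0,0,0],[0,0,0],[0,0,0]], turn=[0,-0.044,-0.044,-0.044,-0.044])

```text
t: 20.95
eef_pos: [499.3, -162.8, 195.5]
tcp_rot: [-2.919, 1.569, 2.628]
ft_force: [0.3, -0.0, -2.1]
opening: 0.145
```

carry_out(grip=[1,1,1,1,1], linear=[[0,0,0],[0,0,0],[0,0,0],[0,0,0],[0,0,0]], turn=[-0.044,-0.044,-0.044,-0.044,-0.044])

```text
t: 21.45
eef_pos: [499.3, -162.7, 195.5]
tcp_rot: [2.682, 1.569, 2.637]
ft_force: [0.1, -0.1, -1.6]
opening: 0.143
```

carry_out(grip=[1,1,1,1,1], linear=[[0,0,0],[0,0,0],[0,0,0],[0,0,0],[0,0,0]], turn=[-0.044,-0.044,-0.04,0,0])

```text
t: 21.95
eef_pos: [499.5, -163.0, 195.8]
tcp_rot: [2.235, 1.57, 2.582]
ft_force: [-0.6, 0.0, -1.5]
opening: 0.143
```

Run:
```python
from h import *
plan([499.7,-163.3,85],110.09);s=env.state();print(s['t'],s['ft_force'],s['moment'])
i=cams.camera_info("side");print(proj(i,[499.7,-163.3,150]),proj(i,[592,70,78]))
im=cams.read_camera("side");c=im[120:280,240:400]
cv2.imwrite("pics/k.png",cv2.resize(c,None,fx=3.5,fy=3.5,interpolation=cv2.INTER_CUBIC))
```

```text
tcp [ 499.5 -163.   195.8] jaw 109.89 linear total [ 0.2216 -0.0009  0.0003] turn total -0.0011
21.95 [-0.56599317  0.02078334 -1.50100642] [ 0.07716248  0.0342429  -0.00250722]
[[302.76756053 195.8518533 ]] [[341.06890401 153.19684245]]
```

View pics/k.png

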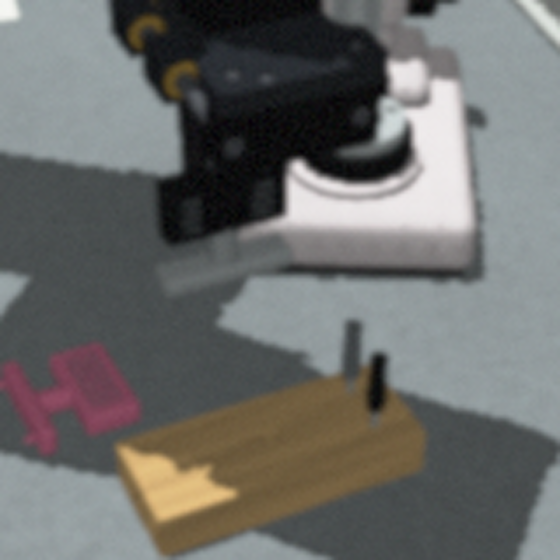

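The spanner is held upright and parallel with the block: crossbar at about (225,262), block at about (270,460), screwdrivers clear. I'll lower it to just above the block, then feel in.

carry_out(grip=[1,1,1,1,1], linear=[[0.04,-0.0006,0.0003],[0.06,0,0],[0.06,0,0],[0.04,0,0],[0.014,0,0]], turn=[-0.001,0,0,0,0])

```text
t: 22.5
eef_pos: [499.2, -163.2, 87.3]
tcp_rot: [2.318, 1.568, 2.669]
ft_force: [0.7, -0.5, -2.0]
opening: 0.146
```

carry_out(grip=[1,1,1,1,1], linear=[[0,0,0],[0.002,0,0],[0.002,0,0],[0.002,0,0],[0,0,0]], turn=[0,0,0,0,0])

```text
t: 23.0
eef_pos: [500.2, -163.7, 86.6]
tcp_rot: [-0.672, 1.57, -0.318]
ft_force: [-0.1, -0.5, -1.1]
opening: 0.148
```

```bash
sed -i 's/plan(.*);s=/plan([499.7,-163.3,79.1],110.09);s=/' st.py; python3 st.py
```

```text
tcp [ 500.2 -163.7   86.6] jaw 110.26 linear total [ 0.015   0.001  -0.0007] turn total 0.001
23.0 [-0.06 -0.52 -1.09] [0.035 0.042 0.002]
```

carry_out(grip=[1,1,1,1,1], linear=[[0.001,0.0008,-0.0005],[0.002,0,0],[0.002,0,0],[0.001,0,0],[0,0,0]], turn=[0.001,0,0,0,0])

```text
t: 23.5
eef_pos: [499.6, -163.3, 83.1]
tcp_rot: [1.962, 1.571, 2.313]
ft_force: [0.3, 0.3, -2.3]
opening: 0.146
```

```bash
python3 st.py
```

```text
tcp [ 499.6 -163.3   83.1] jaw 110.09 linear total [ 0.008  -0.      0.0001] turn total 0.0
23.5 [ 0.29  0.35 -2.3 ] [ 0.055  0.044 -0.021]
```

The prongs are 2.5 mm inside the holes with no contact force. I'll continue to seat them.

carry_out(grip=[1,1,1,1,1], linear=[[0.002,0,0],[0.002,0,0],[0.002,0,0],[0.0012,0,0],[0,0,0]], turn=[0,0,0,0,0])

```text
t: 24.0
eef_pos: [499.7, -163.3, 79.5]
tcp_rot: [1.758, 1.571, 2.109]
ft_force: [-0.7, 0.5, -1.5]
opening: 0.141
```

```bash
python3 st.py
```

```text
tcp [ 499.7 -163.3   79.5] jaw 110.09 linear total [ 0.0008 -0.      0.0001] turn total 0.0
24.0 [-0.65  0.46 -1.49] [0.071 0.061 0.013]
```

carry_out(grip=[1,1,-1,-1,-1], linear=[[0.0008,0,0],[0,0,0],[0,0,0],[0,0,0],[0,0,0]], turn=[0,0,0,0,0])

```text
t: 24.5
eef_pos: [499.8, -163.4, 79.4]
tcp_rot: [-0.51, 1.57, -0.159]
ft_force: [0.6, 0.3, -0.7]
opening: 0.341
```

carry_out(grip=[-1,-1,-1,-1,-1], linear=[[0,0,0],[0,0,0],[0,0,0],[-0.02,0,0],[-0.04,0,0]], turn=[0,0,0,0,0])

```text
t: 25.0
eef_pos: [499.2, -163.1, 109.1]
tcp_rot: [2.314, 1.568, 2.665]
ft_force: [-0.6, 0.4, 1.0]
opening: 0.766
```

carry_out(grip=[-1,-1,-1,-1,-1], linear=[[-0.06,0,0],[-0.08,0,0],[-0.08,0,0],[0,0,0],[0,0,0]], turn=[0,0,0,0,0])

```text
t: 25.5
eef_pos: [499.6, -163.3, 220.2]
tcp_rot: [-0.754, 1.569, -0.404]
ft_force: [0.0, 0.5, -0.4]
opening: 0.997
```

Run:
```python
from h import *
s=env.state();print(s['t'],s['eef_pos'],s['opening'],s['ft_force'])
a=cams.read_camera("side")[120:280,240:400];b=cams.read_camera("wrist")[60:260,210:450]
cv2.imwrite("pics/l.png",np.hstack([cv2.resize(a,(400,400),interpolation=cv2.INTER_CUBIC),cv2.resize(b,(400,400*200//240),interpolation=cv2.INTER_CUBIC)[:400] if 0 else cv2.copyMakeBorder(cv2.resize(b,(400,333)),0,67,0,0,cv2.BORDER_CONSTANT)]))
```

```text
25.5 [ 499.64439711 -163.30492875  220.24759326] 0.9973875981495748 [ 0.01126149  0.53892707 -0.39412556]
```

View pics/l.png

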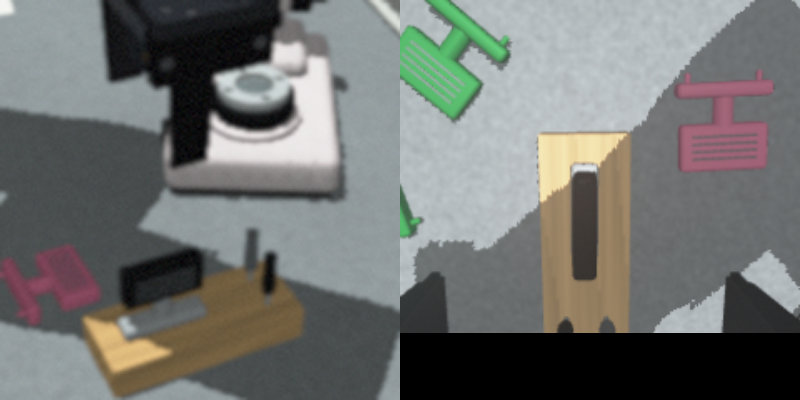

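The spanner stands upright in its block, with the crossbar flat on it in the side view at about (165,317), and the gripper is clear of everything. Handing in.

```bash
python3 -c "
from cell import env
print(env.job_done())"
```

```text
the job is handed in; nothing more can be done
None
```

The ring is screwed home, and the spanner is back upright in its two holes in the block, released. I handed the job in at about 25.6 s of the 67 s; no verdict was reported.

- **Seating:** the prongs went into the hole pair at about -12.8° and sat about 6 mm deep with no rise in force. The top and wrist cameras agreed on the ring's centre to 1.4 mm.
- **Turning:** I turned clockwise about 64° at a steady 0.25–0.29 N m. The moment then climbed to 0.42 and 0.60 N m with almost no further turn, which I took as the stop.
- **Forces:** the side force from a slightly off-centre spanner crept up to about 9 N at one point. I shifted the spanner about 1 mm to relieve it. The measured force stayed well below 40 N throughout.
- **Final look:** the side and wrist pictures show the spanner upright with its crossbar flat on the block. The gripper is open about 140 mm above it, and measured forces are near zero.

That the ring is home rests on the moment reading only, since the ring's angle can't be read directly. I did not re-measure the objective, dish or beaker; the arm did not go near them.

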